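# Swab a sample cup and hold the brush on the analyser

### The job

In the plastics sorting store, take the red-handled sampling brush out of its white stand and work it up and down twice inside the blue cup, each time right down to the bottom and back up to near the rim. Then set the brush's steel nose on the black dot of the analyser's yellow pad, with the brush square to the pad, and press lightly so that the sprung pad sinks about half way; finish while still holding the brush there, pressed and still. Never lean on the pad hard or touch the analyser with the fingers, do not tip the cup or push it away, and leave the jar, the box of caps and the roll of tape alone.

Things in the scene. Friction and masses are not known exactly. Their poses are not given: they have to be found in the camera images.
- brush: Sampling brush, 185 mm, 0.12 kg, upright in the stand, nose down. Origin: end of its nose, on the axis; z runs from nose to handle. Along z: flat steel nose 0-14 mm (dia 16), thin core to 110 with cream bristles 22-89 (dia 48, soft, no force), red disc 110-115 (dia 68), red square handle 115-185 (22 x 22 mm, sides along x and y): grip it about 155 mm from the nose end, fingers towards the nose.
- stand: White round upright tube, fixed, 64 mm outside and 54 mm inside diameter, 125 mm high, on a 96 mm foot disc. Origin: centre of its underside on the table; z up. The brush's splash disc rests on its rim, so the nose end starts 15 mm above the table; the brush lifts straight out.
- cup: Blue open sample cup, loose, about 0.3 kg, 62 mm outside and 54 mm inside diameter, 85 mm high, inner floor 6 mm above its underside. Origin: centre of its underside; z up.
- analyser: White and grey bench console, fixed, 170 mm deep, 160 mm wide, 126 mm high at the back; its face slopes 25 degrees down towards its front (its own -x, roughly towards the robot) and carries a dark screen higher up and the yellow pad lower down. Origin: centre of its underside.
- pad_spot (a point): Centre of the black dot (10 mm diameter) on the outer face of the round yellow pad (32 mm diameter, 16 mm proud of the sloping face). It moves with the pad. z points straight out of the pad (25 degrees from vertical, leaning to the analyser's front); press along -z.
- pad (a joint): How far the sprung pad is pushed in: 0 m at rest, 0.012 m fully in. It starts to give at 1.4 N, takes 3.5 N at half way (6 mm) and 5.6 N fully in.
- jar: Amber jar with an orange cap, 60 mm diameter, 85 mm high, loose; bystander. Origin: centre of its underside.
- capbox: Grey open box with coloured caps, 60 x 90 x 45 mm (x, y, z), loose; bystander. Origin: centre of its underside.
- tape: Brown roll of packing tape lying flat, 90 mm outside and 70 mm inside diameter, 25 mm high, loose; bystander. Origin: centre of its underside.

How it is judged:
By the outcome, as a careful person would: the job done as asked, in the order asked, and still so for the second after the job is handed in, while the arm keeps its last pose, push and grip.
It also fails if it takes over 43 s, if anything falls off the work surface, if the arm or the gripper's body presses on something with over 40 N, if the wrist force passes 120 N, or if a joint passes its speed limit or range.

### The arm

A 6-joint arm with a two-finger parallel gripper is mounted at the origin on the work surface. World frame = base frame: x ahead of the robot, y to its left, z up, the work surface at z = 0. Lengths are in m, angles in degrees, forces in N, time in s.
With the tool pointing down it reaches from about 0.4 to 0.825 m from the base axis. Payload 7 kg.
Tool frame: the origin (TCP) lies between the finger pads; the fingertips stand 8 mm ahead of it and the grasp point (between the pads) lies 11 mm behind it; z points along the fingers, y is the line along which they close (so a half turn about z gives the same grasp; the last joint's range is limited). The gripper opens to 88 mm and grips with 3 to 60 N. Pads are 19 mm wide; open, the fingers measure 130 mm over their backs; the gripper's body (78 mm by 193 mm) begins 47 mm behind the grasp point.
Start: joints at [89.731, 20.546, 0.682, 0, -70.136, -16.507], TCP at [0.195, 0.646, 0.235] pointing down, gripper open.
Joint ranges: [-176.03, 176.03], [-82.01, 121.73], [-58.28, 71.71], [-173.87, 95.51], [-174.79, -0.11], [-173.66, 173.66]. Speed limits (degrees/s): [136.94, 136.94, 172.46, 180, 180, 180].

### API

Orientations are given as a 3x3 rotation matrix whose columns are the frame's x, y, z axes.
In Python, from plant import monitor, eyes, ticket gives the robot as it stands. The module is installed in compiled form; this text tells all that it offers.
- The arm moves only by the shell command python3 -m handwheel 'ROWS' [OPENING] [FORCE]. ROWS is a JSON object of lists of equal length, an entry for each row: "delta_pos": the shift along the world's x, y, z in mm, a list of three; "yaw": the turn about the world's z in rad. A call has 1 to 8 rows; each row shifts and turns the commanded pose from where the row before left it; what a row does not reach is not made up. A row lasts 1/8 s, in which the tool goes at most 62.5 mm and 10.7 degrees, less where a joint would pass 70% of its speed; a pose out of reach is approached as far as the arm can. A call is refused whole if a number of a shift passes 62.5 or a number of a turn 0.188, either way. A call with a gripper value outside its range is refused whole. OPENING is the opening, from -1 (shut) to 1 (fully open), set as the call begins (- or left out, the last holds). The fingers move at their own pace and stop on an object; FORCE is the grip in N (left out, the last holds). Time passes only in rows, so rows that do not move let the fingers close. It gives the time, the measured TCP pose, the force, the opening and the grip force at its end, in the units of the state.
- monitor.get_obs(): the state, without advancing time (a new reading comes with each control period).
- eyes.grab_frame(name): name is "scene" or "top"; returns a dict with "color" (384x512x3 uint8, blue, green, red), "camera_matrix" (3x3 intrinsics, pixels), "D" ([k1, k2, p1, p2, k3] as OpenCV has them; the pictures are not rectified), "R" (3x3) and "t" (3): a world point X has camera coordinates R X + t. Camera axes: x right, y down, z forward; pixel columns grow to the right and rows downward; lengths in m; the calibration is good to about 2 mm. A picture is of the moment at which its call begins. There is no depth.
- ticket.job_done(): hands the job in; it is judged then, once.
The state is a dict: "time_s": time; "qpos": joint angles; "joint_velocities": joint speeds; "effort": joint torques, N m; "position": TCP position; "eef_rot": TCP orientation; "force": force on the tool from outside, world axes, zero at the start; "torque": the same for the moment, N m; "grip_width": finger opening in m; "grasp_force": force on a finger pad.
Only numpy, scipy, OpenCV 4.12 (cv2) and the standard library are available. Lean on these libraries where they do the work, as an engineer would, in place of code of your own. Each camera call takes 0.05 s, during which the arm holds its last target. There are 200 camera calls.

## Working session

There is one attempt and no reset: what is moved stays moved. The work goes in short steps, Python scripts to look and compute and a shell command to move; the robot and the scene stay as the last step left them, time stands still between calls to the robot, and variables do not carry over. Pictures are saved under pics/ and viewed, at most 13 in all, crops included, and the job is handed in when it is done.

```bash
mkdir -p pics; ls
cat > h.py <<'E'
import numpy as np, cv2
from plant import monitor, eyes, ticket
def grab(n,save=None):
    f=eyes.grab_frame(n)
    if save: cv2.imwrite('pics/'+save,f['color'])
    return {k:np.array(v) for k,v in f.items()}
def ray(f,uv):
    p=cv2.undistortPoints(np.array([[uv]],float),f['camera_matrix'],f['D'])[0,0]
    return -f['R'].T@f['t'], f['R'].T@np.array([p[0],p[1],1])
def onplane(f,uv,z):
    c,d=ray(f,uv); return c+d*(z-c[2])/d[2]
def tri(f1,u1,f2,u2):
    c1,d1=ray(f1,u1);c2,d2=ray(f2,u2)
    s=np.linalg.lstsq(np.c_[d1,-d2],c2-c1,rcond=None)[0]
    a=c1+s[0]*d1;b=c2+s[1]*d2
    return (a+b)/2,np.linalg.norm(a-b)
def proj(f,X):
    return cv2.projectPoints(np.array([X],float),cv2.Rodrigues(f['R'])[0],f['t'],f['camera_matrix'],f['D'])[0][0,0]
E
python3 - <<'E'
from h import *
import pickle
fs={n:grab(n,n+'0.png') for n in('scene','top')}
pickle.dump(fs,open('f0.pkl','wb'))
for f in fs.values(): print(-f['R'].T@f['t'], f['R'][2])
o=monitor.get_obs();print(o['time_s'],o['position'],o['eef_rot'],o['grip_width'],o['force'])
E
```

```text
pics
[1.30533788 0.72745183 0.87228739] [-0.58373727 -0.54491673 -0.60192737]
[ 0.44744778 -0.00312507  1.39166021] [ 0.07236782  0.00229166 -0.99737538]
0.1 [0.19473495 0.64583633 0.23370317] [[ 9.57413784e-01 -2.88719171e-01 -2.94047548e-04]
 [-2.88719276e-01 -9.57412575e-01 -1.52994553e-03]
 [ 1.60199783e-04  1.54968813e-03 -9.99998786e-01]] 0.087837495933914 [ 0.88193169 -0.25366374  0.09682409]
```

View pics/scene0.png

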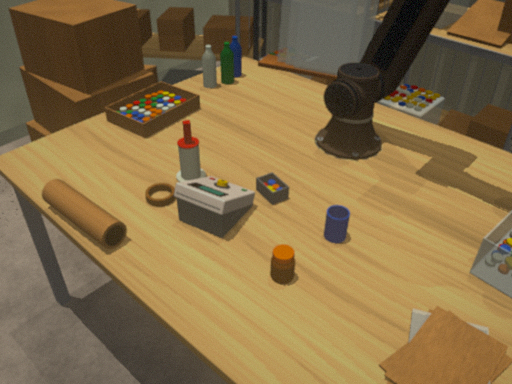

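View pics/top0.png

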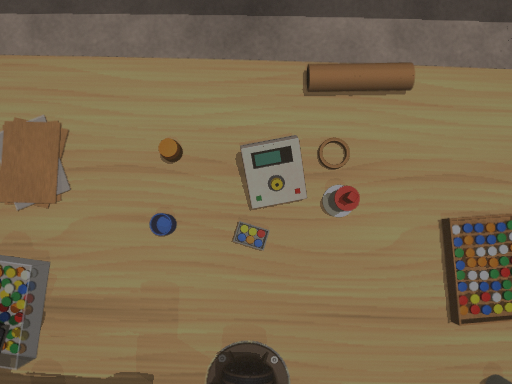

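The scene view shows the brush in its stand at (188,155), the analyser at (213,203) with its pad near (222,184), the cup at (336,224), the jar at (283,264), the cap box at (272,188) and the tape at (160,194). In the top view the brush is at (347,198), the pad at (277,184) and the cup at (163,224). World +x points up in that picture and +y points left.

Run:
```python
from h import *
import pickle
fs=pickle.load(open('f0.pkl','rb'))
def crop(n,x0,y0,w,h,k): return cv2.resize(fs[n]['color'][y0:y0+h,x0:x0+w],None,fx=k,fy=k,interpolation=cv2.INTER_CUBIC)
A=crop('scene',165,115,50,60,6)   # 300x360
B=crop('scene',190,165,75,60,6)  # 450x360
C=crop('top',320,170,50,50,6);D=crop('top',235,130,75,40,6) # 300x300
D=crop('top',235,165,75,50,4)
im=np.zeros((600,760,3),np.uint8)
im[:360-60]=0
im[:300,:300]=A[:300];im[:300,305:755]=B[:300];im[300:600,:300]=C;im[300:500,305:605]=D
cv2.imwrite('pics/crops.png',im)
for n,f in fs.items():
    hsv=cv2.cvtColor(f['color'],cv2.COLOR_BGR2HSV);H,S,V=cv2.split(hsv)
    for name,m in dict(red=((H<6)|(H>174))&(S>150)&(V>70),blue=(H>105)&(H<130)&(S>110),yellow=(H>22)&(H<33)&(S>170)&(V>120)).items():
        k,l,st,c=cv2.connectedComponentsWithStats(m.astype(np.uint8))
        print(n,name,[(st[i].tolist(),c[i].round(1).tolist()) for i in range(1,k) if st[i,4]>15 and 130<c[i][0]<360 and 110<c[i][1]<260])
```

```text
scene red [([178, 138, 20, 10, 92], [187.4, 143.3])]
scene blue [([132, 111, 12, 11, 59], [137.4, 115.3]), ([268, 180, 7, 4, 22], [271.0, 181.5]), ([328, 210, 10, 10, 21], [331.0, 215.6])]
scene yellow [([217, 179, 10, 7, 47], [221.3, 182.4]), ([268, 186, 7, 5, 22], [270.9, 188.0])]
top red [([335, 186, 24, 24, 418], [346.5, 197.8]), ([295, 189, 5, 4, 20], [297.0, 190.5]), ([257, 230, 8, 7, 46], [260.6, 233.0])]
top blue [([150, 214, 22, 21, 260], [162.9, 224.0]), ([238, 234, 8, 7, 47], [241.3, 237.0]), ([254, 239, 8, 8, 47], [257.8, 242.6])]
top yellow [([271, 179, 11, 11, 75], [276.4, 184.1])]
```

View pics/crops.png

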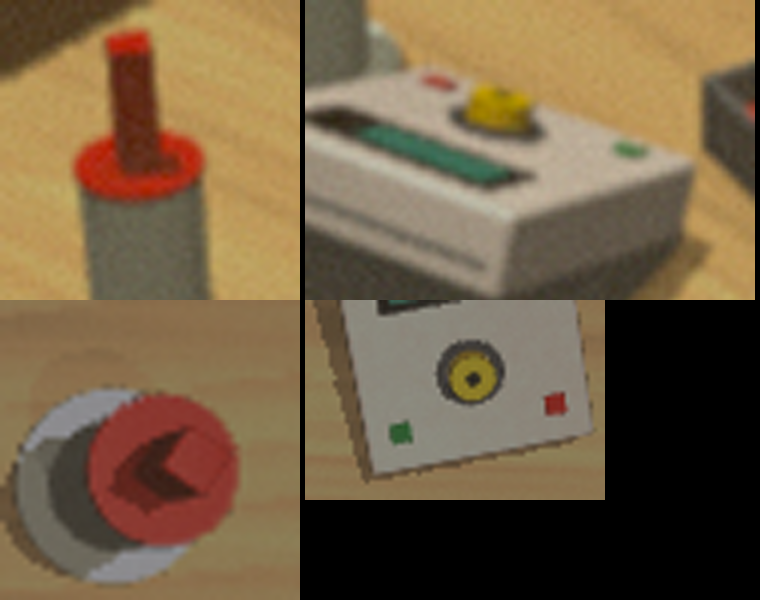

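Run:
```python
from h import *
import pickle
fs=pickle.load(open('f0.pkl','rb'))
T,S=fs['top'],fs['scene']
c=lambda x,y,x0,y0,k:(x0+(x+.5)/k-.5,y0+(y+.5)/k-.5)
p={'handletop':(c(198,158,320,170,6),c(128,44,165,115,6)),
'disc':(c(163,170,320,170,6),c(140,165,165,115,6)),
'dot':(c(168,78,235,165,4),c(192,92,190,165,6)),
'green':(c(96,133,235,165,4),c(326,150,190,165,6)),
'redsq':(c(250,104,235,165,4),c(135,82,190,165,6))}
for k,(a,b) in p.items():
    X,e=tri(T,a,S,b);print(k,X.round(4),round(e,4))
print('disc@.125',onplane(T,p['disc'][0],.130),'handle@.200',onplane(T,p['handletop'][0],.2))
print('blue rim?',onplane(T,(162.9,224),.085))
def crop(n,x0,y0,w,h,k): return cv2.resize(fs[n]['color'][y0:y0+h,x0:x0+w],None,fx=k,fy=k,interpolation=cv2.INTER_CUBIC)
im=np.zeros((600,800,3),np.uint8)
im[:400,:400]=np.clip(crop('top',337,184,20,20,20).astype(float)*1.6,0,255)
im[:400,400:800]=np.clip(crop('top',148,208,32,32,13)[:400,:400].astype(float)*1.6,0,255)
im[400:600,:200]=crop('scene',317,195,40,40,5)
im[400:600,200:500]=crop('scene',205,168,30,20,10)
im[400:600,500:800]=crop('scene',176,110,30,20,10)
cv2.imwrite('pics/crops2.png',im)
```

```text
handletop [ 0.5297 -0.2527  0.1951] 0.0006
disc [ 0.529  -0.252   0.1247] 0.0001
dot [ 0.5646 -0.0666  0.0911] 0.0026
green [ 0.5262 -0.0174  0.061 ] 0.0006
redsq [ 0.5499 -0.1251  0.0608] 0.0005
disc@.125 [ 0.52865269 -0.25102549  0.13      ] handle@.200 [ 0.52958443 -0.2519029   0.2       ]
blue rim? [0.44586599 0.24301425 0.085     ]
```

View pics/crops2.png

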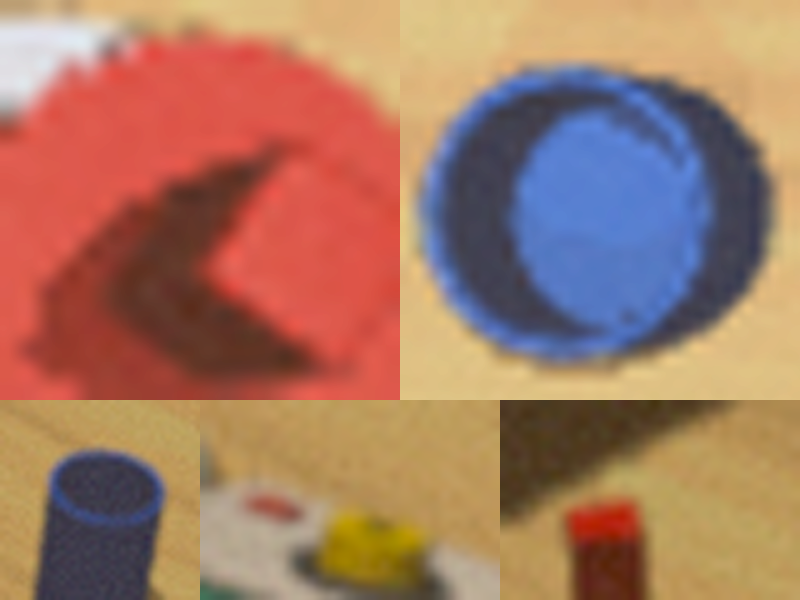

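The crops show the handle-top corners at about (351,191), (347,197) and (353,202) in the top view. The cup rim centre is near (160.2,223.9) in top and (338,212) in scene, and the dot is near (277,184.4) in top and (222.3,179.8) in scene.

```bash
python3 - <<'E'
from h import *
import pickle
fs=pickle.load(open('f0.pkl','rb'))
T,S=fs['top'],fs['scene']
# dot: darkest blob inside pad (top)
g=cv2.cvtColor(T['color'],cv2.COLOR_BGR2GRAY).astype(float)[181:189,273:282]
w=np.clip(np.median(g)-10-g,0,None);yy,xx=np.mgrid[181:189,273:282];print(g.astype(int))
dt=((w*xx).sum()/w.sum(),(w*yy).sum()/w.sum());print('dot px',dt)
H,Sa,V=cv2.split(cv2.cvtColor(T['color'],cv2.COLOR_BGR2HSV))
m=((H>22)&(H<33)&(Sa>150)&(V>90)).astype(np.uint8)[175:195,265:290]
c=max(cv2.findContours(m,0,1)[0],key=cv2.contourArea);e=cv2.fitEllipse(c);print('pad ellipse top',e[0][0]+265,e[0][1]+175,e[1])
print('dot',tri(T,(277,184.4),S,(222.35,179.75)))
for z in(.088,.091,.094,.097):print(z,onplane(T,(277,184.4),z).round(4))
print('rim',tri(T,(160.2,223.9),S,(338,212)),onplane(T,(160.2,223.9),.085))
a=onplane(T,(235+67.5/4-.5,165+172.5/4-.5),.0467);b=onplane(T,(235+285.5/4-.5,165+130.5/4-.5),.0467)
print('front edge',a,b,'len',np.linalg.norm(a-b),'yaw',np.degrees(np.arctan2(b[0]-a[0],a[1]-b[1])),'mid',(a+b)/2)
for p in((347,197),(351.2,191),(353.0,202)):print(onplane(T,p,.2).round(4))
E
python3 -m handwheel '{"delta_pos":[[35,-45,0],[35,-45,0],[35,-45,0],[35,-45,0],[36,-45,0],[36,-45,0],[36,-44,0],[36,-44,0]],"yaw":[-0.044,-0.044,-0.044,-0.044,-0.044,-0.044,-0.044,-0.044]}' 1 20
python3 -m handwheel '{"delta_pos":[[36,-44,0],[36,-44,0],[-2,-56,0],[-2,-56,0],[-2,-56,0],[-3,-56,0],[-3,-56,0],[-3,-56,0]],"yaw":[0,0,0,0,0,0,0,0]}'
```

```text
[[118 119 117 118 120 118 118 118  99]
 [118 118 117 116 115 117 118 117 118]
 [119 118 114  71  52  93 118 119 118]
 [119 119  59  38  41  53 117 119 119]
 [119 118  80  42  42  63 118 119 118]
 [117 119 118  63  77 118 117 118 116]
 [118 118 118 119 118 118 118 116 101]
 [116 115 119 118 118 120 116  98  62]]
dot px (np.float64(277.02991452991455), np.float64(184.66524216524218))
pad ellipse top 276.4295263290405 184.1154079437256 (10.043338775634766, 10.762856483459473)
dot (array([ 0.56304106, -0.06674094,  0.09095106]), np.float64(0.0002246098956882841))
0.088 [ 0.5632 -0.0668  0.088 ]
0.091 [ 0.563  -0.0667  0.091 ]
0.094 [ 0.5627 -0.0665  0.094 ]
0.097 [ 0.5624 -0.0664  0.097 ]
rim (array([0.4459136 , 0.25125017, 0.08092017]), np.float64(1.581028471645313e-05)) [0.44592298 0.25045188 0.085     ]
front edge [0.4990686  0.00192571 0.0467    ] [ 0.53304855 -0.15140359  0.0467    ] len 0.15704939717295108 yaw 12.495606419374667 mid [ 0.51605857 -0.07473894  0.0467    ]
[ 0.5265 -0.2379  0.2   ]
[ 0.5419 -0.2483  0.2   ]
[ 0.5143 -0.2532  0.2   ]
time_s: 1.1
position: [0.4796, 0.2866, 0.2345]
eef_rot: [[0.798, -0.602, -0.0], [-0.602, -0.798, -0.0], [-0.0, 0.0, -1.0]]
force: [0.3, 1.4, -0.7]
grip_width: 0.0878
grasp_force: 0.0
time_s: 2.1
position: [0.5353, -0.1375, 0.2345]
eef_rot: [[0.799, -0.601, -0.0], [-0.601, -0.799, 0.0], [-0.0, 0.0, -1.0]]
force: [1.0, 0.4, 0.3]
grip_width: 0.0873
grasp_force: 0.0
```

The measured analyser yaw is 12.5° from the front edge, which agrees with 12.4° from the squares. The heights triangulate 4–5 mm low, which counts as a small bias. I'll go to the brush now.

```bash
python3 -m handwheel '{"delta_pos":[[-3,-57,0],[-3,-57,0],[0,0,-25],[0,0,-25],[0,0,-25],[0,0,0]],"yaw":[0,0,0,0,0,0]}'
python3 -m handwheel '{"delta_pos":[[0,0,0],[0,0,0],[0,0,0],[0,0,0],[0,0,0],[0,0,0]],"yaw":[0,0,0,0,0,0]}' -1 30
python3 - <<'E'
from h import *
import pickle
fs={n:grab(n) for n in('scene','top')};pickle.dump(fs,open('f1.pkl','wb'))
im=np.hstack([cv2.resize(fs['scene']['color'][90:190,140:240],None,fx=4,fy=4),cv2.resize(fs['top']['color'][150:250,300:400],None,fx=4,fy=4)])
cv2.imwrite('pics/grasp.png',im)
E
```

```text
time_s: 2.85
position: [0.5283, -0.2495, 0.1575]
eef_rot: [[0.799, -0.601, -0.004], [-0.601, -0.799, 0.001], [-0.004, 0.002, -1.0]]
force: [-0.6, 0.1, -0.2]
grip_width: 0.0871
grasp_force: 0.0
time_s: 3.6
position: [0.5299, -0.2497, 0.1596]
eef_rot: [[0.799, -0.601, 0.0], [-0.601, -0.799, 0.0], [0.0, -0.0, -1.0]]
force: [-0.3, -0.9, -0.4]
grip_width: 0.0332
grasp_force: 0.0
```

View pics/grasp.png

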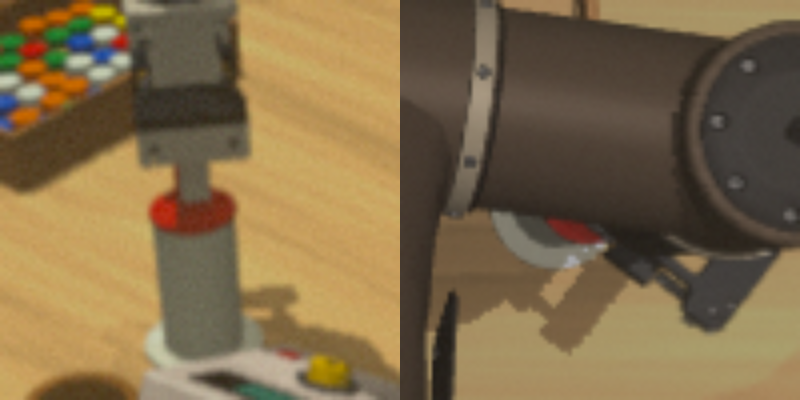

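The view shows the fingers around the handle and still closing, above the red disc and clear of it.

```bash
python3 -m handwheel '{"delta_pos":[[0,0,0],[0,0,0],[0,0,0],[0,0,5],[0,0,20],[0,0,30],[0,0,30],[0,0,30]],"yaw":[0,0,0,0,0,0,0,0]}' -1 30
python3 -m handwheel '{"delta_pos":[[0,0,25],[0,0,0],[0,0,0]],"yaw":[0,0,0]}'
python3 - <<'E'
from h import *
import pickle
fs={n:grab(n) for n in('scene','top')};pickle.dump(fs,open('f1.pkl','wb'))
im=np.hstack([cv2.resize(fs['scene']['color'][50:200,140:240],None,fx=4,fy=4),cv2.resize(fs['top']['color'][130:280,300:400],None,fx=4,fy=4)])
cv2.imwrite('pics/lift.png',im)
E
```

```text
time_s: 4.7
position: [0.5296, -0.2497, 0.2758]
eef_rot: [[0.799, -0.601, 0.0], [-0.601, -0.799, 0.0], [-0.0, -0.0, -1.0]]
force: [1.2, -0.5, -1.3]
grip_width: 0.0221
grasp_force: 29.5
time_s: 5.08
position: [0.5294, -0.2495, 0.2988]
eef_rot: [[0.799, -0.601, -0.001], [-0.601, -0.799, 0.001], [-0.001, 0.0, -1.0]]
force: [-0.3, 0.0, -1.3]
grip_width: 0.0227
grasp_force: 29.5
```

View pics/lift.png

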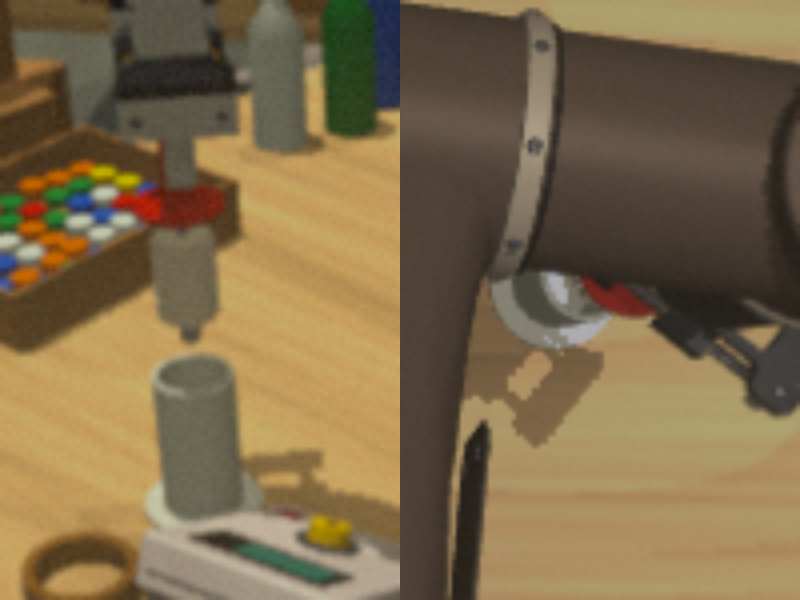

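```bash
python3 -m handwheel '{"delta_pos":[[-4,20,0],[-8,46,0],[-9,48,0],[-9,48,0],[-9,48,0],[-9,48,0],[-9,48,0],[-9,48,0]],"yaw":[0.072,0.072,0.072,0.072,0.072,0.072,0.072,0.072]}'
python3 -m handwheel '{"delta_pos":[[-8,48,0],[-5,46,0],[-3,34,0],[-1,18,0],[0,0,0],[0,0,0],[0,0,0]],"yaw":[0.072,0.072,0.072,0.072,0,0,0]}'
python3 - <<'E'
from h import *
import pickle
fs={n:grab(n) for n in('scene','top')};pickle.dump(fs,open('f2.pkl','wb'))
o=monitor.get_obs();print(o['position'])
p=o['position'];S,T=fs['scene'],fs['top']
print('expected nose px',proj(S,[p[0],p[1],p[2]-.144]),proj(T,[p[0],p[1],p[2]-.144]))
print('rim',proj(S,[.4459,.2505,.085]),proj(T,[.4459,.2505,.085]))
im=np.hstack([cv2.resize(S['color'][110:260,290:390],None,fx=4,fy=4),cv2.resize(T['color'][150:300,110:210],None,fx=4,fy=4)])
cv2.imwrite('pics/cup.png',im)
E
```

```text
time_s: 6.18
position: [0.4626, 0.106, 0.2993]
eef_rot: [[0.998, -0.064, -0.0], [-0.064, -0.998, 0.0], [-0.0, -0.0, -1.0]]
force: [1.5, 0.3, -1.1]
grip_width: 0.0222
grasp_force: 29.5
time_s: 7.05
position: [0.4467, 0.2496, 0.2996]
eef_rot: [[0.976, 0.217, -0.0], [0.217, -0.976, -0.0], [-0.0, 0.0, -1.0]]
force: [-0.3, 0.7, -2.0]
grip_width: 0.0228
grasp_force: 29.5
[0.44687529 0.2496601  0.29970765]
expected nose px [340.69459726 189.40019197] [155.25232103 223.41852444]
rim [337.94656994 210.68912666] [160.18219139 223.90787966]
```

View pics/cup.png

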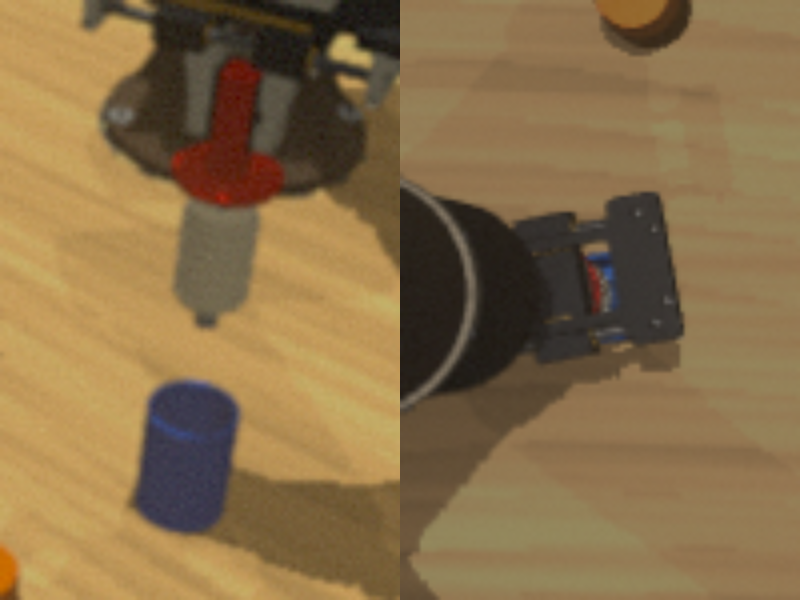

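The nose tip is at about (340.6,190.1) in scene, as expected, and the cup rim is centred at (338,212). The brush is vertical and over the cup.

```bash
python3 -m handwheel '{"delta_pos":[[-1,1,-20],[0,0,-40],[0,0,-40],[0,0,-30],[0,0,-12],[0,0,-5],[0,0,0],[0,0,0]],"yaw":[0,0,0,0,0,0,0,0]}'
python3 -m handwheel '{"delta_pos":[[0,0,-1],[0,0,0],[0,0,0]],"yaw":[0,0,0]}'
```

```text
time_s: 8.15
position: [0.4464, 0.2517, 0.1536]
eef_rot: [[0.976, 0.218, 0.001], [0.218, -0.976, 0.001], [0.002, -0.001, -1.0]]
force: [-0.7, -0.2, -2.4]
grip_width: 0.0228
grasp_force: 29.5
time_s: 8.52
position: [0.4459, 0.2513, 0.1517]
eef_rot: [[0.976, 0.218, 0.0], [0.218, -0.976, 0.0], [0.0, -0.0, -1.0]]
force: [-0.0, -0.2, -1.9]
grip_width: 0.0223
grasp_force: 29.5
```

```bash
python3 -m handwheel '{"delta_pos":[[0,0,-1],[0,0,0],[0,0,0]],"yaw":[0,0,0]}' | egrep 'pos|^force'
python3 -m handwheel '{"delta_pos":[[0,0,-0.7],[0,0,0],[0,0,0]],"yaw":[0,0,0]}'| egrep 'pos|^force'
python3 -c "
from h import *
print(np.mean([(lambda o:np.r_[o['position'],o['force']])(monitor.get_obs()) for _ in range(5)],0).round(4))"
```

```text
position: [0.4458, 0.2512, 0.1505]
force: [1.0, -0.4, -0.1]
position: [0.4461, 0.2513, 0.1505]
force: [-1.7, -0.6, 5.6]
[ 0.4461  0.2513  0.1505 -1.7387 -0.5762  5.6035]
```

The nose touched bottom at TCP z 0.1505. Next come the strokes.

```bash
python3 -m handwheel '{"delta_pos":[[0,0,20],[0,0,35],[0,0,17],[0,0,0],[0,0,0]],"yaw":[0,0,0,0,0]}' | egrep 'time|pos|^force'
python3 -m handwheel '{"delta_pos":[[0,0,-20],[0,0,-30],[0,0,-15],[0,0,-6],[0,0,-0.8],[0,0,0],[0,0,0]],"yaw":[0,0,0,0,0,0,0]}'| egrep 'pos|^force'
python3 -m handwheel '{"delta_pos":[[0,0,20],[0,0,35],[0,0,17],[0,0,0],[0,0,0]],"yaw":[0,0,0,0,0]}' | egrep 'time|pos|^force|width'
python3 -m handwheel '{"delta_pos":[[0,0,30],[0,0,40],[0,0,10],[0,0,0]],"yaw":[0,0,0,0]}' | egrep 'time|pos|^force|width'
python3 - <<'E'
from h import *
import pickle
fs={n:grab(n) for n in('scene','top')};pickle.dump(fs,open('f3.pkl','wb'))
S,T=fs['scene'],fs['top']
def crop(f,x0,y0,w,h,k): return cv2.resize(f['color'][y0:y0+h,x0:x0+w],None,fx=k,fy=k,interpolation=cv2.INTER_CUBIC)
im=np.zeros((600,800,3),np.uint8)
im[:600,:300]=crop(S,295,110,75,150,4)
im[:300,300:550]=crop(T,320,180,50,60,5)
im[300:600,300:600]=crop(S,160,130,50,50,6)
cv2.imwrite('pics/stand.png',im)
E
```

```text
time_s: 9.9
position: [0.4453, 0.2509, 0.2207]
force: [-0.0, -0.4, -1.7]
position: [0.446, 0.2515, 0.1504]
force: [-0.5, 0.9, -0.4]
time_s: 11.4
position: [0.4453, 0.2509, 0.2212]
force: [-0.4, -0.6, -1.9]
grip_width: 0.022
time_s: 11.9
position: [0.4456, 0.2512, 0.3014]
force: [-0.6, -0.4, -1.3]
grip_width: 0.0219
```

View pics/stand.png

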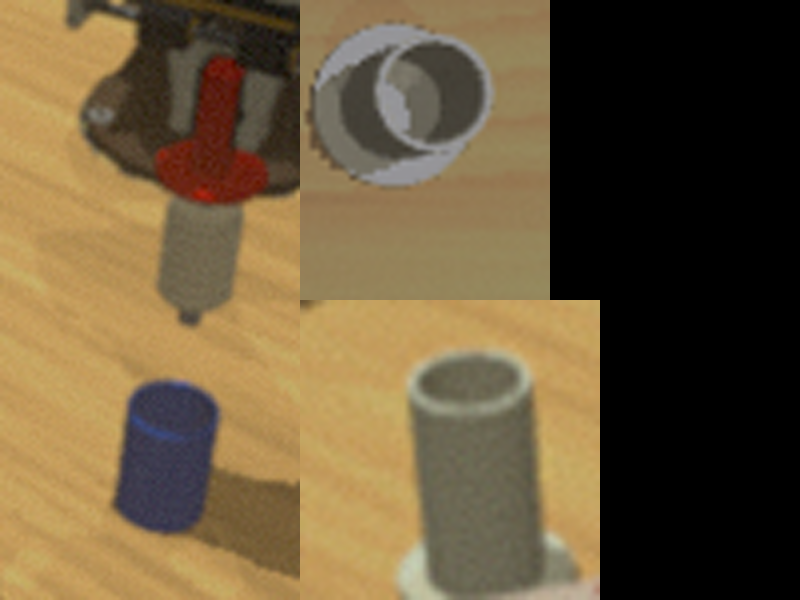

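The cup stands where it was at (337.5,212), upright. The empty stand's rim is centred at about (346.6,198.6) in top and (187.9,143.5) in scene.

The tool can only shift and yaw, so I'll pivot the brush 25° in the grip. To do that I'll catch the nose inside the rim of the fixed stand and move the hand towards the analyser's front.

```bash
python3 -m handwheel '{"delta_pos":[[4,-20,0],[8,-46,0],[9,-48,0],[9,-48,0],[9,-48,0],[9,-48,0],[9,-48,0],[8,-48,0]],"yaw":[0,0,0,0,0,0,0,0]}' | egrep 'time|pos'
python3 -m handwheel '{"delta_pos":[[8,-48,0],[3,-46,0],[0,-34,0],[0,-18,0],[0,0,0],[0,0,0],[0,0,0]],"yaw":[0,0,0,0,0,0,0]}'|egrep 'time|pos|force|rot'
python3 - <<'E'
from h import *
import pickle
fs=pickle.load(open('f3.pkl','rb'));T,S=fs['top'],fs['scene']
print(tri(T,(346.6,198.6),S,(187.9,143.5)),onplane(T,(346.6,198.6),.125))
o=monitor.get_obs();print(o['position'],o['qpos'])
E
```

```text
time_s: 13.0
position: [0.5101, -0.1051, 0.3012]
time_s: 13.88
position: [0.5219, -0.2479, 0.3022]
eef_rot: [[0.976, 0.219, 0.0], [0.219, -0.976, 0.0], [0.0, -0.0, -1.0]]
force: [0.4, -0.3, -1.0]
grasp_force: 29.7
(array([ 0.52787463, -0.25323736,  0.11854228]), np.float64(0.0009316282273991798)) [ 0.52713739 -0.25163166  0.125     ]
[ 0.52187793 -0.24793129  0.30219182] [-6.02846835e+00  9.29922175e+00 -5.73239828e+00 -7.82167631e-03
 -7.49548596e+01  1.08653376e+02]
```

```bash
python3 -m handwheel '{"delta_pos":[[-2,-5,0],[0,0,-16],[0,0,-16],[0,0,-9],[0,0,0],[0,0,0]],"yaw":[0,0,0,0,0,0]}' - 12 | egrep 'time|pos|force|width'
python3 -m handwheel '{"delta_pos":[[-5,-1,0],[-6,-1.5,0],[-6,-1.5,0],[-6,-1.5,0],[-6,-1.3,0],[-6,-1.3,-1],[0,0,0]],"yaw":[0,0,0,0,0,0,0]}'|egrep 'time|pos|force|width'
```

```text
time_s: 14.62
position: [0.5201, -0.2539, 0.2614]
force: [0.2, -0.0, -1.2]
grip_width: 0.0221
grasp_force: 11.9
time_s: 15.5
position: [0.4843, -0.2621, 0.2602]
force: [1.0, 0.1, -1.7]
grip_width: 0.0215
grasp_force: 12.0
```

```bash
python3 -m handwheel '{"delta_pos":[[-6,-1.4,-1],[-6,-1.4,-1],[-6,-1.4,-1.6],[-6,-1.4,-1.6],[-6,-1.3,-2],[-6,-1.3,-2],[-2,-0.4,-1],[0,0,0]],"yaw":[0,0,0,0,0,0,0,0]}'|egrep 'time|pos|force|width'
python3 - <<'E'
from h import *
import pickle
fs={n:grab(n) for n in('scene','top')};pickle.dump(fs,open('f4.pkl','wb'))
S,T=fs['scene'],fs['top']
def crop(f,x0,y0,w,h,k): return cv2.resize(f['color'][y0:y0+h,x0:x0+w],None,fx=k,fy=k,interpolation=cv2.INTER_CUBIC)
cv2.imwrite('pics/pivot.png',np.hstack([crop(S,140,50,90,120,5),crop(T,315,170,70,120,5)]))
E
```

```text
time_s: 16.5
position: [0.4465, -0.2705, 0.2498]
force: [0.2, -1.1, -1.2]
grip_width: 0.0218
grasp_force: 12.0
```

View pics/pivot.png

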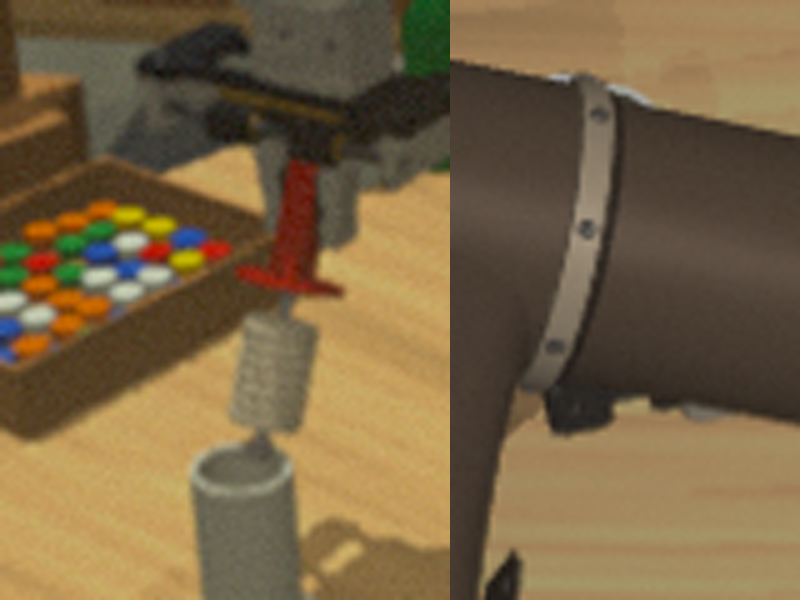

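The picture shows the brush pivoted in the fingers to roughly 25°, with its nose caught in the stand's rim at scene (192,138). I'll grip firmly, draw it out along its axis and go to hover at the pad.

```bash
python3 -m handwheel '{"delta_pos":[[0,0,0],[0,0,0],[-4,-1,9],[-6,-1.3,13],[-6,-1.3,13],[0,0,0]],"yaw":[0,0,0,0,0,0]}' - 50|egrep 'time|pos|force|width'
python3 -m handwheel '{"delta_pos":[[4,15,0],[10,34,0],[12,39,0],[12,39,0],[10,34,0],[8,20,0],[2,10,0],[0,0,0]],"yaw":[0,0,0,0,0,0,0,0]}'|egrep 'time|pos|force|width'
python3 -m handwheel '{"delta_pos":[[0,0,-15],[0,0,-10],[0,0,-5],[0,0,0],[0,0,0]],"yaw":[0,0,0,0,0]}'|egrep 'time|pos|force|rot'
python3 - <<'E'
from h import *
import pickle
fs={n:grab(n) for n in('scene','top')};pickle.dump(fs,open('f5.pkl','wb'))
S,T=fs['scene'],fs['top']
p=monitor.get_obs()['position'];print(p)
th=np.radians(25.3);u=np.array([-np.sin(th)*.976,-np.sin(th)*.217,np.cos(th)])
G=p+[0,0,.011]
for s in(155.5,45,0):print(s,proj(S,G-u*s/1e3),proj(T,G-u*s/1e3))
def crop(f,x0,y0,w,h,k): return cv2.resize(f['color'][y0:y0+h,x0:x0+w],None,fx=k,fy=k,interpolation=cv2.INTER_CUBIC)
cv2.imwrite('pics/hover.png',np.hstack([crop(S,185,100,75,100,6),crop(T,235,130,50,100,6)[:600,:300]]))
E
```

```text
time_s: 17.35
position: [0.4309, -0.2744, 0.2867]
force: [-0.5, 0.0, -1.4]
grip_width: 0.022
grasp_force: 50.0
time_s: 18.35
position: [0.4887, -0.0825, 0.2845]
force: [0.4, 0.9, -1.6]
grip_width: 0.0216
grasp_force: 50.0
time_s: 18.98
position: [0.489, -0.0832, 0.2551]
eef_rot: [[0.976, 0.217, 0.001], [0.217, -0.976, -0.0], [0.0, 0.0, -1.0]]
force: [-0.2, 0.4, -1.1]
grasp_force: 50.0
[ 0.48906832 -0.08309131  0.25524504]
155.5 [223.83027804 168.14603701] [278.33573813 186.66217774]
45 [232.05169853 130.10277269] [284.2550581  202.15797675]
0 [235.50054358 114.19094222] [286.97443044 209.27965959]
```

View pics/hover.png

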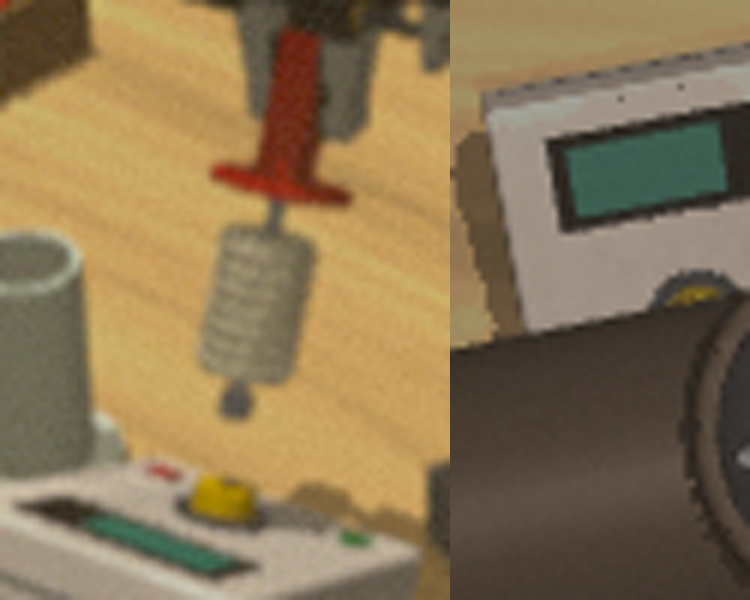

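Run:
```python
from h import *
import pickle
fs=pickle.load(open('f5.pkl','rb'));S,T=fs['scene'],fs['top']
p=np.array([.48907,-.08309,.25524]);G=p+[0,0,.011]
for t in(22,24,25.3,26,28):
    th=np.radians(t);u=np.array([-np.sin(th)*.976,-np.sin(th)*.217,np.cos(th)])
    a=proj(S,G-u*.1555);b=proj(S,G-u*.045);d=b-a;print(t,a.round(1),b.round(1),np.degrees(np.arctan2(d[0],-d[1])).round(2))
# bristle + nose axis from row-wise midpoints: cream/grey vs wood by saturation
H,Sa,V=cv2.split(cv2.cvtColor(cv2.GaussianBlur(S['color'],(3,3),0),cv2.COLOR_BGR2HSV))
pts=[]
for r in range(139,168):
    x=np.where(Sa[r,212:242]<95)[0]+212
    if len(x)>2: pts.append((r,x.min(),x.max(),(x.min()+x.max())/2))
print(pts)
for z in(.091,.0945):
    P=onplane(T,(277.03,184.6),z);print(P.round(4),proj(S,P))
# dot in scene: dark px in the yellow top
g=cv2.cvtColor(S['color'],cv2.COLOR_BGR2GRAY);print(g[176:186,215:231])
g=cv2.cvtColor(pickle.load(open('f0.pkl','rb'))['scene']['color'],cv2.COLOR_BGR2GRAY);print(g[176:186,215:231])
```

```text
22 [225.4 167.8] [232.5 130.1] 10.62
24 [224.5 168. ] [232.2 130.1] 11.58
25.3 [223.8 168.1] [232.1 130.1] 12.19
26 [223.5 168.2] [232.  130.1] 12.53
28 [222.5 168.3] [231.7 130.1] 13.47
[(139, np.int64(222), np.int64(232), np.float64(227.0)), (140, np.int64(222), np.int64(234), np.float64(228.0)), (141, np.int64(222), np.int64(235), np.float64(228.5)), (142, np.int64(222), np.int64(236), np.float64(229.0)), (143, np.int64(222), np.int64(236), np.float64(229.0)), (144, np.int64(221), np.int64(235), np.float64(228.0)), (145, np.int64(221), np.int64(235), np.float64(228.0)), (146, np.int64(221), np.int64(235), np.float64(228.0)), (147, np.int64(221), np.int64(234), np.float64(227.5)), (148, np.int64(221), np.int64(234), np.float64(227.5)), (149, np.int64(220), np.int64(234), np.float64(227.0)), (150, np.int64(220), np.int64(234), np.float64(227.0)), (151, np.int64(220), np.int64(234), np.float64(227.0)), (152, np.int64(220), np.int64(234), np.float64(227.0)), (153, np.int64(219), np.int64(233), np.float64(226.0)), (154, np.int64(219), np.int64(233), np.float64(226.0)), (155, np.int64(2
[... 1461 characters left out ...]
104  91  84  74  73  92  97]]
[[149 146 149 141 144 150 149 152 156 152 155 152 156 156 157 160]
 [153 153 153 150 147 147 146 147 150 152 155 153 151 150 158 152]
 [152 163 163 155 151 148 144 146 149 149 151 152 151 150 155 152]
 [142 169 164 160 154 151 142 133 144 145 148 151 154 150 156 157]
 [160 166 154 147 145 140 125 114 114 133 145 148 153 148 153 149]
 [168 160 137 129 132 135 127 121 121 130 142 147 148 146 149 156]
 [135 129 124 114 121 127 130 125 125 129 131 126 131 138 157 156]
 [ 90  93 113 118 123 121 124 118 111 112 107  99 111 143 167 167]
 [ 71  80 106 114 122 118 119 111 112  98  89  85 101 142 167 174]
 [ 90  80  92  97 104 114 117 113 109  99  92  79  84 106 148 170]]
```

The nose is at scene (223.8,167.9), as predicted, and the axis slope fits 25° ± 1.5°. I'll approach along the pad normal to about 5 mm off.

```bash
cat > favg.py <<'E'
from h import *
n=np.array([-.4125,-.0917,.9063]);F=[];P=[]
for _ in range(10):
    eyes.grab_frame('scene');o=monitor.get_obs();F.append(o['force']);P.append(o['position'])
F=np.mean(F,0);P=np.mean(P,0);d=P-[.4983,-.0811,.2209]
print(o['time_s'],'F',F.round(2),'F.n',(F@n).round(2),'P',P.round(4),'d_n mm',(d@n*1e3).round(2),'lat mm',((d-d@n*n)*1e3).round(2))
E
python3 -m handwheel '{"delta_pos":[[-1,0,-6],[0,0,-5.5],[4,1,-9],[4,0.8,-9],[0,0,0],[0,0,0]],"yaw":[0,0,0,0,0,0]}'|egrep 'time|^force'
python3 favg.py
python3 - <<'E'
from h import *
f=grab('scene');cv2.imwrite('pics/near.png',cv2.resize(f['color'][150:200,190:255],None,fx=12,fy=12,interpolation=cv2.INTER_CUBIC))
E
```

```text
time_s: 19.82
force: [0.7, 0.5, -1.0]
20.325 F [ 0.07  0.01 -1.11] F.n -1.04 P [ 0.4959 -0.0812  0.2256] d_n mm 5.24 lat mm [-0.22  0.33 -0.07]
```

View pics/near.png

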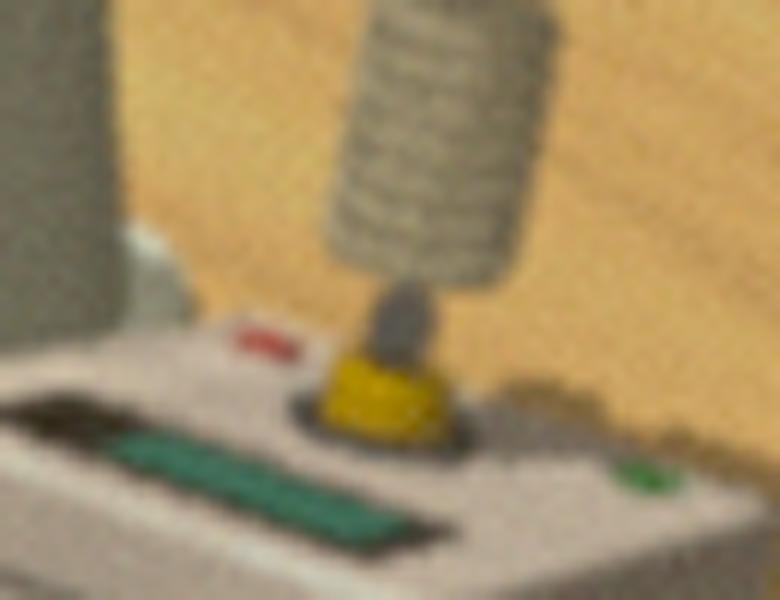

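The nose at about (223,179) in scene stands just over the pad's dot and is lined up, with no contact yet (F·n −1.04 is the tare). Next I'll step in along the normal.

```bash
python3 -m handwheel '{"delta_pos":[[0.8,0,-1.8],[0,0,0],[0,0,0]],"yaw":[0,0,0]}'|egrep '^force'
python3 favg.py
python3 -m handwheel '{"delta_pos":[[0.8,0,-1.8],[0,0,0],[0,0,0]],"yaw":[0,0,0]}'|egrep '^force'
python3 favg.py
python3 -m handwheel '{"delta_pos":[[0.8,0.2,-1.8],[0,0,0],[0,0,0]],"yaw":[0,0,0]}'|egrep '^force'
python3 favg.py
```

```text
force: [0.2, 0.0, -1.2]
21.25 F [ 0.24  0.03 -1.27] F.n -1.25 P [ 0.4966 -0.0813  0.2236] d_n mm 3.12 lat mm [-0.37  0.13 -0.15]
force: [0.3, -0.1, -0.4]
22.125 F [-0.18 -0.01 -1.47] F.n -1.26 P [ 0.4974 -0.0812  0.2217] d_n mm 1.13 lat mm [-0.43 -0.04 -0.2 ]
force: [-0.4, -0.6, 0.7]
23.0 F [-0.8 -0.3  0.7] F.n 0.99 P [ 0.4983 -0.0811  0.22  ] d_n mm -0.79 lat mm [-0.37 -0.04 -0.17]
```

Contact came at d ≈ +1 mm. I'll press about 4 mm more in two steps.

```bash
python3 -m handwheel '{"delta_pos":[[0.4,0.1,-0.9],[0.4,0.1,-0.9],[0.4,0.1,-0.9],[0,0,0],[0,0,0]],"yaw":[0,0,0,0,0]}'|egrep '^force'
python3 favg.py
```

```text
force: [-1.0, -0.9, 1.9]
24.125 F [-0.83 -0.43  1.23] F.n 1.5 P [ 0.4995 -0.0808  0.2173] d_n mm -3.77 lat mm [-0.4  -0.01 -0.18]
```

```bash
python3 -m handwheel '{"delta_pos":[[0.3,0.1,-0.7],[0.3,0.1,-0.8],[0,0,0],[0,0,0]],"yaw":[0,0,0,0]}'|egrep '^force'
python3 favg.py; python3 favg.py
python3 - <<'E'
from h import *
f=grab('scene');cv2.imwrite('pics/press.png',cv2.resize(f['color'][100:200,190:265],None,fx=6,fy=6,interpolation=cv2.INTER_CUBIC))
E
```

```text
force: [-1.0, -1.2, 2.3]
25.125 F [-0.91 -0.82  1.92] F.n 2.19 P [ 0.5001 -0.0806  0.2158] d_n mm -5.4 lat mm [-0.45  0.04 -0.2 ]
25.625 F [-0.74 -1.24  1.9 ] F.n 2.14 P [ 0.5001 -0.0806  0.2158] d_n mm -5.42 lat mm [-0.48  0.05 -0.21]
```

View pics/press.png

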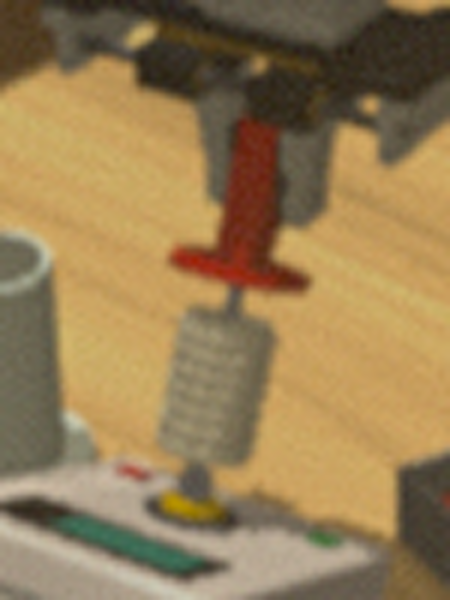

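The nose sits on the yellow pad at scene (223,180), and the brush is still tilted square to it. The pad is visibly sunk, at about 3.3 N net (about 5.5–6 mm). I'll hand it in.

```bash
python3 -c "
from h import *
print(ticket.job_done())"
```

```text
the job is handed in; nothing more can be done
None
```

I handed the job in at about 26 s: two strokes in the cup, nose touching the bottom each time, then the brush held still on the pad's dot, tilted about 25° and square to it within 1–2°, pressing about 3.3 N (roughly 5.5–6 mm in, about half way); no verdict came back.

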